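# Load a flange and pipe stub on a tilted welding positioner

## Robot

A 7-joint arm with a two-finger parallel gripper is mounted at the origin on the work surface. World frame = base frame: x ahead of the robot, y to its left, z up, the work surface at z = 0. Lengths are in m, angles in rad, forces in N, time in s.
With the tool pointing down it reaches from about 0.425 to 0.95 m from the base axis. Payload 4.7 kg.
Tool frame: the origin (TCP) lies midway between the tips of the shut fingers; the grasp point (between the pads) lies 19 mm behind it; z points along the fingers, y is the line along which they close (so a half turn about z gives the same grasp; the last joint's range is limited). The gripper opens to 87 mm and grips with 3 to 60 N. Pads are 19 mm wide; open, the fingers measure 117 mm over their backs; the gripper's body (75 mm by 190 mm) begins 51 mm behind the grasp point.
Start: joints at [-0.029, 0.469, -0.049, 1.532, 0.024, 1.141, -0.082], TCP at [0.675, 0, 0.223] pointing down, gripper open.
Joint ranges: [-2.59, 2.59], [-0.33, 1.99], [-1.39, 1.29], [0.1, 2.45], [-1.04, 4.18], [0.21, 1.99], [-2.66, 2.66]. Speed limits (rad/s): [2.57, 2.57, 3.14, 3.14, 3.14, 3.14, 3.14].

## Interface

Orientations are given as a rotation vector (axis times angle).
In Python, from workcell import r gives the robot as it stands.
- The arm moves only by the shell command python3 nudge.py 'ROWS' [FORCE]. ROWS is a JSON list of rows, 1 to 5 of them, each of 5 numbers: the finger opening in m, then dx, dy, dz in m, then a turn about the tool's z in rad; each row shifts and turns the commanded pose from where the row before left it, along the tool's axes as they then stand; what a row does not reach is not made up. A row lasts 1/12 s, in which the tool goes at most 0.0417 m and 0.125 rad, less where a joint would pass 70% of its speed; a pose out of reach is approached as far as the arm can. The fingers move at their own pace and stop on an object; FORCE is the grip in N (left out, the last holds). Time passes only in rows, so rows that do not move let the fingers close. It prints the time, the measured TCP pose, the force, the opening and the grip force at its end.
- r.sense(): the state, without advancing time (a new reading comes with each control period).
- r.read_camera(name): name is "scene" or "side" or "wrist"; returns a dict with "pixels" (384x512x3 uint8, red, green, blue), "z_map" (384x512 float32, m along the optical axis (not along the pixel's ray), 0 where there is no reading), "K" (3x3 intrinsics, pixels), "k1" (the pictures are not rectified: a ray, as slopes to the right and down, at radius r is drawn at 1 + k1 r^2 times it, then the intrinsics apply), "world_from_camera" (4x4, takes a point from camera to world coordinates); the wrist camera has in their place "tool_from_camera" (4x4, takes a point from camera to tool coordinates, whose origin is the TCP and whose axes are the flange's). Camera axes: x right, y down, z forward; pixel columns grow to the right and rows downward; lengths in m; the calibration is good to about 2 mm. A picture is of the moment at which its call begins: read the wrist's pose just before it.
- r.close_job(): hands the job in; it is judged then, once.
The state is a dict: "clock": time; "joint_positions": joint angles; "joint_vel": joint speeds; "tau": joint torques, N m; "tool_pos": TCP position; "eef_rot": TCP orientation; "ft_force": force on the tool from outside, world axes, zero at the start; "wrist_torque": the same for the moment, N m; "finger_gap": finger opening in m; "finger_force": force on a finger pad.
Only numpy, scipy, OpenCV 4.12 (cv2) and the standard library are available. Lean on these libraries where they do the work, as an engineer would, in place of code of your own. Each camera call takes 0.05 s, during which the arm holds its last target. There are 200 camera calls.

## Task

Set up the flange-to-pipe joint on the tilted welding positioner: slide the necked flange down the locating post, neck outwards, until it sits flush on the faceplate, then slide the short pipe stub down after it until it stands squarely on the flange's neck. Guide each piece gently all the way home, never letting it drop down the post. Let go of both and leave the other things on the bench where they are.

Things in the scene. Friction and masses are not known exactly. Their poses are not given: they have to be found in the camera images.
- flange: necked (weld-neck) flange, bare steel, flat on the bench, neck up: disc 115 mm across, 12 mm thick, four bolt holes; its neck tapers to 42.4 mm across, straight from 19 mm up to the top at 38 mm; 37 mm bore right through; about 0.85 kg. Origin: centre of the flat underside; z along the bore towards the neck. Starts in front of the positioner, on the left or the right
- pipe_stub: the pipe stub, dark steel with bright ends, standing on end on the bench: 42.4 mm across, 37 mm bore, 60 mm long, about 0.16 kg; it starts on the side that the flange does not. Origin: centre of its lower end; z along its axis, up
- pipe_mid (a point): middle of the pipe stub, on its axis, 30 mm from either end
- face (a point): centre of the positioner's round faceplate (150 mm across, dark steel), on its face at the foot of the locating post, about 0.15 m above the bench. z points out of the face along the post; it leans 23 to 32 degrees from vertical, towards the robot and its right: between -x and -y, 26 to 60 degrees round from -x. The tilt is locked: it does not give when pushed
- post_tip (a point): tip of the bright steel locating post: 84 mm from the face along z. The post is 33.5 mm across, straight for 76 mm, then tapers to an 18 mm flat tip. Radial clearance in either bore is 1.8 mm
- pipe_seat (a point): point on the post's axis, 68 mm from the face along z: where the pipe stub's middle lies when it stands on the neck of a flange that is fully home
- wire_brush: wire brush lying bristles down, wooden handle, 240 x 26 x 30 mm; origin under its middle, x along it
- chipping_hammer: chipping hammer lying flat, about 275 mm long, 26 mm high, wooden grip; origin on the bench under its middle, x along it towards the head
- blank_flange: spare blank flange lying flat: solid steel disc 100 mm across, 14 mm thick, four bolt holes but no bore and no neck; origin under its centre
- pipe_offcut: thin dark pipe offcut lying on its side, 27 mm across, 140 mm long (its bore is too small for the post); origin on the bench under its middle, x along it
- angle_iron: piece of angle iron, 60 x 120 mm foot, 60 mm high; origin under its centre
- slag_tray: small open slag tray 110 x 70 x 40 mm with a wire loop handle; origin under its centre

How it is judged:
By the outcome, as a careful person would: the job done as asked, in the order asked, and still so for the second after the job is handed in, with the robot touching nothing.
It also fails if it takes over 67 s, if anything falls off the work surface, if the arm or the gripper's body presses on something with over 40 N, if the wrist force passes 120 N, or if a joint passes its speed limit or range.

## Working session

There is one attempt and no reset: what is moved stays moved. The work goes in short steps, Python scripts to look and compute and a shell command to move; the robot and the scene stay as the last step left them, time stands still between calls to the robot, and variables do not carry over. Pictures are saved under pics/ and viewed, at most 10 in all, crops included, and the job is handed in when it is done.

```bash
ls -la; mkdir -p pics; cat > h.py <<'E'
import numpy as np, cv2
from scipy.spatial.transform import Rotation as R
from workcell import r
def grab(name):
    s=r.sense(); c=r.read_camera(name)
    if name=="wrist":
        T=np.eye(4); T[:3,:3]=R.from_rotvec(s["eef_rot"]).as_matrix(); T[:3,3]=s["tool_pos"]
        c["W"]=T@c["tool_from_camera"]
    else: c["W"]=c["world_from_camera"]
    return c
def rays(c,uv):
    uv=np.asarray(uv,float).reshape(-1,1,2)
    n=cv2.undistortPoints(uv,c["K"],np.zeros(5)).reshape(-1,2)
    m=n.copy()
    for _ in range(30): m=n/(1+c["k1"]*(m**2).sum(1,keepdims=True))
    return np.c_[m,np.ones(len(m))]
def cloud(c):
    h,w=c["z_map"].shape; v,u=np.mgrid[:h,:w]
    P=rays(c,np.c_[u.ravel(),v.ravel()])*c["z_map"].reshape(-1,1)
    return (P@c["W"][:3,:3].T+c["W"][:3,3]).reshape(h,w,3)
def plane(c,uv,z):
    d=rays(c,uv)@c["W"][:3,:3].T; o=c["W"][:3,3]
    return o+d*((z-o[2])/d[:,2:])
def tri(c1,p1,c2,p2):
    A=[];b=[];D=[]
    for c,p in((c1,p1),(c2,p2)):
        d=(rays(c,[p])@c["W"][:3,:3].T)[0]; d/=np.linalg.norm(d); M=np.eye(3)-np.outer(d,d)
        A.append(M);b.append(M@c["W"][:3,3])
    A=np.vstack(A);b=np.hstack(b); x,res,_,_=np.linalg.lstsq(A,b,rcond=None)
    return x,np.linalg.norm(A@x-b)
def save(c,n): cv2.imwrite("pics/"+n,c["pixels"][:,:,::-1])
E
python3 - <<'E'
from h import *
for n in("scene","side","wrist"):
    c=grab(n); save(c,n+"0.png"); print(n,c["K"][0,0],c["k1"],c["W"][:3,3].round(3),c["W"][:3,2].round(2))
a=[cv2.imread(f"pics/{n}0.png") for n in("scene","side")]
print(r.sense())
E
```

```text
total 20
drwxr-xr-x  3 agent agent 4096 Nov 27 04:05 .
drwxr-xr-x 23 root  root  4096 Nov 27 04:05 ..
-rw-r--r--  1 agent agent   61 Jan  1  1970 nudge.py
drwxr-xr-x  2 agent agent 4096 Nov 27 04:05 pics
-rw-r--r--  1 agent agent   40 Jan  1  1970 workcell.py
scene 499.50421430722156 0.01574580863299552 [ 1.717 -0.242  1.072] [-0.79  0.15 -0.6 ]
side 475.34988290750476 -0.18130064739047902 [-0.182 -1.03   1.152] [ 0.46  0.64 -0.62]
wrist 271.5492114800806 -0.01651202044780359 [0.675 0.066 0.384] [-0.   -0.24 -0.97]
{'clock': 0.15, 'joint_positions': array([-0.02888613,  0.46928667, -0.04861176,  1.5333935 ,  0.02408648,
        1.14099184, -0.0822918 ]), 'joint_vel': array([-0.00093494, -0.00084985,  0.00092875, -0.00129294,  0.00275873,
       -0.00026368,  0.0009674 ]), 'tau': array([ 7.46239912e-04, -5.08426881e+01, -8.08802387e-02, -2.36421436e+01,
       -6.13636756e-02,  3.56170710e-02,  1.36465555e-04]), 'tool_pos': array([6.74554603e-01, 2.32123107e-05, 2.21731009e-01]), 'eef_rot': array([-2.22067474e+00, -2.22073857e+00,  1.68783653e-03]), 'ft_force': array([-0.16142587,  0.01200791,  0.68771645]), 'wrist_torque': array([-0.00836702,  0.01094914, -0.02119616]), 'finger_force': 0.0, 'finger_gap': 0.08688050944436598}
```
View pics/scene0.png

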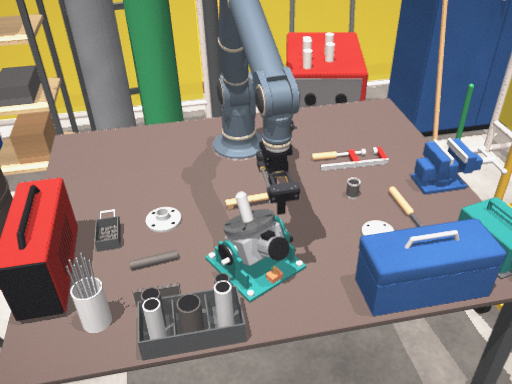

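View pics/side0.png

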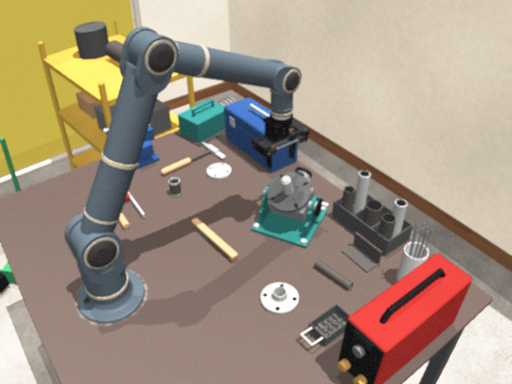

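The scene view shows the flange at about (164,218), the pipe stub at (353,188) and the post tip at (243,200). The side view shows the flange at (280,297), the stub at (175,187), the post tip at (286,182) and the faceplate at (290,195). So the flange lies on the robot's right and the stub on its left.

```bash
python3 - <<'E'
from h import *
S=grab("scene");D=grab("side")
for n,a,b in(("flange neck top",(164,213),(280,290)),("pipe top",(353,181),(175,181)),("post tip",(241,196),(286,180)),("face?",(250,215),(290,195))):
    print(n,tri(S,a,D,b))
for c,n in((S,"S"),(D,"D")):
    P=cloud(c); 
    for nm,u in (("flange",(164,218) if n=="S" else (280,297)),("pipe",(353,188) if n=="S" else(175,187)),("tip",(241,197) if n=="S" else(286,181))):
        u0,v0=u; p=P[v0-14:v0+15,u0-18:u0+19].reshape(-1,3); p=p[np.isfinite(p).all(1)&(p[:,2]>.03 if nm!="flange" else (p[:,2]>.006)&(p[:,2]<.06))]
        print(n,nm,len(p),p.mean(0).round(3),p.min(0).round(3),p.max(0).round(3))
a=S["pixels"][150:290,130:400]; b=D["pixels"][150:330,150:350]
cv2.imwrite("pics/c1.png",np.vstack([cv2.resize(a,(800,415),interpolation=2)])[:,:,::-1])
cv2.imwrite("pics/c2.png",cv2.resize(b,(660,594),interpolation=2)[:,:,::-1])
E
```

```text
flange neck top (array([ 0.42149025, -0.31896773,  0.03460115]), np.float64(0.004157300897154754))
pipe top (array([0.4232276 , 0.32499498, 0.05985785]), np.float64(0.005258258945858809))
post tip (array([ 0.62546231, -0.09110704,  0.21990852]), np.float64(0.003735390091488452))
face? (array([ 0.64300001, -0.07998927,  0.15225428]), np.float64(0.021171066677637615))
S flange 650 [ 0.426 -0.323  0.015] [ 0.335 -0.379  0.006] [ 0.478 -0.267  0.044]
S pipe 161 [0.448 0.317 0.067] [ 0.396 -0.242  0.031] [1.717 0.348 1.072]
S tip 304 [ 0.614 -0.083  0.191] [ 0.388 -0.242  0.03 ] [1.717 0.005 1.072]
D flange 851 [ 0.413 -0.332  0.014] [ 0.357 -0.384  0.006] [ 0.476 -0.266  0.042]
D pipe 136 [0.39  0.255 0.105] [-0.182 -1.03   0.03 ] [0.445 0.357 1.152]
D tip 844 [ 0.658 -0.068  0.174] [-0.182 -1.03   0.129] [0.767 0.012 1.152]
```

View pics/wrist0.png

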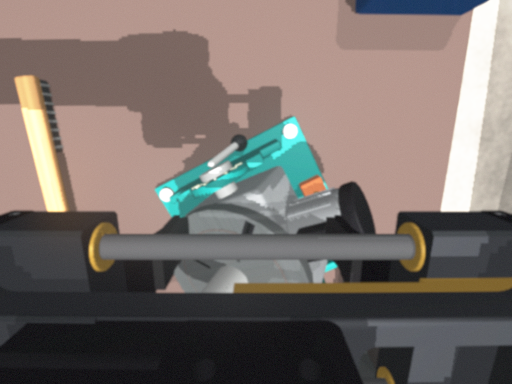

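View pics/c2.png

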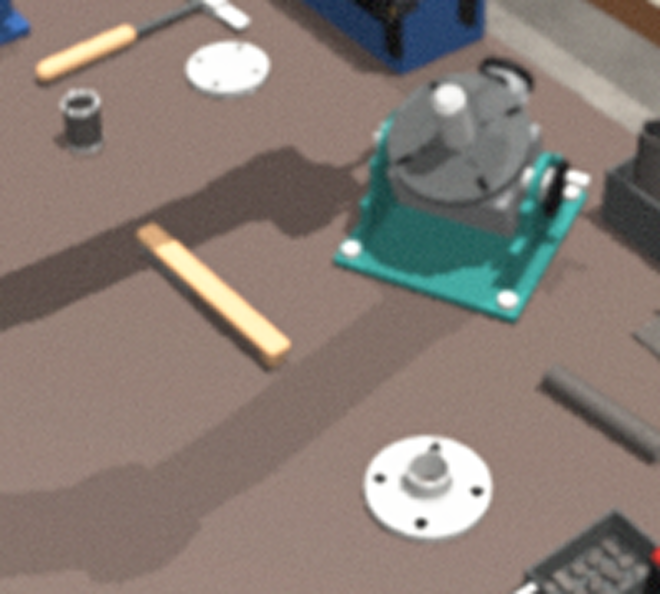

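The wrist view shows the positioner, with the post at about (228,280) partly hidden by the fingers. The side crop shows the faceplate and the post leaning towards the robot and its right, the flange free on the bench, and the stub upright. Next I measure the face plane, the post, and both pieces in two views.

```bash
cat > meas.py <<'E'
from h import *
cs={n:grab(n) for n in("scene","side")}
rng=np.random.default_rng(0)
def ransac(p,tol=.002):
    best=None
    for _ in range(600):
        a=p[rng.choice(len(p),3,replace=False)]; n=np.cross(a[1]-a[0],a[2]-a[0]); l=np.linalg.norm(n)
        if l<1e-6: continue
        n/=l
        if n[2]<0:n=-n
        if not .8<n[2]<.95: continue
        k=abs((p-a[0])@n)<tol
        if best is None or k.sum()>best.sum(): best=k
    q=p[best]; m=q.mean(0); n=np.linalg.svd(q-m)[2][2]; n*=np.sign(n[2]); return n,m,best
tipg=np.array([.6255,-.091,.2199])
for n,c in cs.items():
    P=cloud(c); ok=(c["z_map"]>0)
    d=np.linalg.norm(P-np.array([.66,-.07,.15]),axis=2)
    k=ok&(d<.085)&(P[...,2]>.1)
    N,m,b=ransac(P[k]); az=np.degrees(np.arctan2(-N[1],-N[0]))
    q=P[k][b]; print(n,"face n",N.round(3),"tilt",np.degrees(np.arccos(N[2])).round(1),"az from -x",az.round(1),"n",b.sum(),"c",m.round(4),"tip height",((tipg-m)@N).round(4))
    # disc centre: fit circle to boundary in plane
    h=((P-m)@N); t=ok&(np.linalg.norm(P-tipg,axis=2)<.05)&(h>.02)&(h<.095)
    print("  post pts",t.sum(),P[t].mean(0).round(4),"max h",np.sort(h[t])[-5:].round(4))
    top=t&(h>np.sort(h[t])[-3]-.004); print("  top",P[top].mean(0).round(4),top.sum())
    # bench
    bk=ok&(abs(P[...,2])<.01)&(P[...,0]>.3)&(P[...,0]<.7)&(abs(P[...,1])<.3); print("  bench z",np.median(P[bk][:,2]).round(4))
    for nm,xy,zr in(("flange disc",(.42,-.325),(.006,.018)),("neck top",(.42,-.325),(.033,.05)),("pipe top",(.423,.325),(.052,.08))):
        f=ok&(np.hypot(P[...,0]-xy[0],P[...,1]-xy[1])<.08)&(P[...,2]>zr[0])&(P[...,2]<zr[1])
        v,u=np.nonzero(f); p=P[f]
        if len(u)<5: print(nm,len(u)); continue
        z=np.median(p[:,2]); e=cv2.minEnclosingCircle(plane(c,np.c_[u,v],z)[:,:2].astype(np.float32))
        print("  ",nm,len(u),"z",z.round(4),"circ",np.round(e[0],4),"r",round(e[1],4))
E
python3 meas.py
```

```text
scene face n [-0.381 -0.196  0.904] tilt 25.4 az from -x 27.3 n 603 c [ 0.6634 -0.0784  0.1581] tip height 0.0728
  post pts 251 [ 0.6405 -0.0884  0.2084] max h [0.084  0.0841 0.0843 0.0847 0.0848]
  top [ 0.6238 -0.0921  0.2297] 25
  bench z -0.0002
   flange disc 516 z 0.0117 circ [ 0.4227 -0.3348] r 0.0693
   neck top 43 z 0.037 circ [ 0.4205 -0.3228] r 0.0246
   pipe top 62 z 0.0578 circ [0.4267 0.3265] r 0.0294
side face n [-0.382 -0.194  0.904] tilt 25.4 az from -x 27.0 n 526 c [ 0.6512 -0.0852  0.1512] tip height 0.073
  post pts 146 [ 0.6249 -0.0983  0.2109] max h [0.0865 0.0868 0.0874 0.089  0.0929]
  top [ 0.6213 -0.0965  0.2307] 22
  bench z -0.0001
   flange disc 725 z 0.0117 circ [ 0.4096 -0.3309] r 0.0714
   neck top 47 z 0.0365 circ [ 0.4148 -0.3272] r 0.0218
   pipe top 56 z 0.0573 circ [0.4226 0.3239] r 0.0289
```

Both cameras agree on the face: it tilts 25.4° at an azimuth of 27° from -x. The sizes also check out, with the disc top at 12 mm, neck top at 37 mm, stub top at 58 mm and post height at 84 mm. I'll look at the post with the wrist camera on the way, turning the tool so its y axis is perpendicular to the lean (+1.10 rad).

```bash
python3 nudge.py '[[0.087,0,0,-0.04,0],[0.087,-0.03,-0.025,-0.02,0],[0.087,-0.03,-0.025,-0.02,0],[0.087,-0.03,-0.025,0,0],[0.087,-0.03,-0.025,0,0]]'
python3 nudge.py '[[0.087,0,0,0,0.12],[0.087,0,0,0,0.12],[0.087,0,0,0,0.12],[0.087,0,0,0,0.12],[0.087,0,0,0,0.12]]'
python3 nudge.py '[[0.087,0,0,0,0.12],[0.087,0,0,0,0.12],[0.087,0,0,0,0.12],[0.087,0,0,0,0.14],[0.087,0,0,0,0]]'
cat > wtip.py <<'E'
from h import *
import sys
s=r.sense(); c=grab("wrist"); P=cloud(c); ok=c["z_map"]>0
N=np.array([-.3815,-.195,.9036]); T=np.array([.6225,-.094,.230])
print("tool",s["tool_pos"].round(4),(R.from_rotvec(s["eef_rot"]).as_matrix()).round(3).tolist())
d=P-T; ax=d@N; rad=np.linalg.norm(d-ax[...,None]*N,axis=2)
f=ok&(rad>.03)&(rad<.068)&(abs(ax+.084)<.012); print("face off",np.median(ax[f]).round(4),f.sum())
q=P[f]; m=q.mean(0); n=np.linalg.svd(q-m)[2][2]; print("n",(n*np.sign(n[2])).round(3))
t=ok&(rad<.03)&(ax>-.05)&(ax<.02); print("post n",t.sum(),"max ax",np.sort(ax[t])[-10:].round(4))
tp=t&(ax>np.median(np.sort(ax[t])[-10:])-.003); v,u=np.nonzero(tp); print("tip",P[tp].mean(0).round(4),tp.sum(),"px",u.mean(),v.mean())
save(c,sys.argv[1])
E
python3 wtip.py w1.png
```

```text
clock: 0.77
tool_pos: [0.5772, -0.118, 0.3023]
eef_rot: [2.219, 2.22, 0.003]
ft_force: [-0.0, -0.1, -0.1]
finger_gap: 0.0873
finger_force: 0.0
clock: 1.18
tool_pos: [0.5774, -0.117, 0.3007]
eef_rot: [2.783, 1.457, 0.001]
ft_force: [0.5, 0.1, 0.2]
finger_gap: 0.0868
finger_force: 0.0
clock: 1.6
tool_pos: [0.5775, -0.1169, 0.3006]
eef_rot: [3.05, 0.752, 0.0]
ft_force: [0.2, 0.0, -0.1]
finger_gap: 0.0872
finger_force: 0.0
tool [ 0.5775 -0.1169  0.3006] [[0.885, 0.465, 0.0], [0.465, -0.885, -0.0], [-0.0, 0.0, -1.0]]
face off -0.0831 9026
n [-0.38  -0.194  0.904]
post n 1655 max ax [0.0017 0.0017 0.0017 0.0017 0.0018 0.0018 0.0019 0.0021 0.0022 0.0022]
tip [ 0.6203 -0.093   0.2298] 429 px 254.46153846153845 145.020979020979
```

```bash
python3 nudge.py '[[0.087,-0.036,0.014,0.012,0],[0.087,-0.036,0.014,0.012,0],[0.087,-0.036,0.014,0.012,0],[0.087,-0.036,0.014,0.012,0],[0.087,-0.036,0.014,0.012,0]]' >/dev/null
python3 nudge.py '[[0.087,-0.036,0.014,0.012,0],[0.087,-0.036,0.014,0.012,0],[0.087,-0.036,0.014,0.012,0],[0.087,0,0,0,0],[0.087,0,0,0,0]]'
cat > wobj.py <<'E'
from h import *
import sys
# name x y zlo zhi
s=r.sense(); c=grab("wrist"); P=cloud(c); ok=c["z_map"]>0
M=R.from_rotvec(s["eef_rot"]).as_matrix(); print("tool",s["tool_pos"].round(4),M[:2,0].round(3))
x,y=map(float,sys.argv[2:4])
for a in sys.argv[4:]:
    lo,hi,rm=map(float,a.split(","))
    f=ok&(P[...,2]>lo)&(P[...,2]<hi)&(np.hypot(P[...,0]-x,P[...,1]-y)<rm)
    z=np.median(P[f][:,2]); v,u=np.nonzero(f); q=plane(c,np.c_[u,v],z)[:,:2].astype(np.float32)
    e=cv2.minEnclosingCircle(q); w=np.r_[e[0],z]
    h=cv2.convexHull(q); el=cv2.fitEllipse(h)
    print(a,f.sum(),"z",z.round(4),"circ",np.round(e[0],4),"r",round(e[1],4),"ell",np.round(el[0],4),np.round(el[1],4),"in tool",(M.T@(np.r_[el[0],z]-s["tool_pos"])).round(4))
save(c,sys.argv[1])
E
python3 wobj.py w2.png 0.418 -0.326 0.008,0.016,0.075 0.034,0.045,0.04
```

```text
clock: 2.48
tool_pos: [0.3729, -0.3521, 0.2041]
eef_rot: [-3.05, -0.751, 0.002]
ft_force: [0.6, 0.5, 0.4]
finger_gap: 0.087
finger_force: 0.0
tool [ 0.3729 -0.3521  0.2041] [0.886 0.464]
0.008,0.016,0.075 5391 z 0.0123 circ [ 0.4165 -0.3244] r 0.0575 ell [ 0.4166 -0.3245] [0.1144 0.1145] in tool [ 0.0517 -0.004   0.1918]
0.034,0.045,0.04 244 z 0.0377 circ [ 0.4165 -0.3245] r 0.0212 ell [ 0.4166 -0.3244] [0.0415 0.0421] in tool [ 0.0518 -0.0041  0.1663]
```

View pics/w2.png

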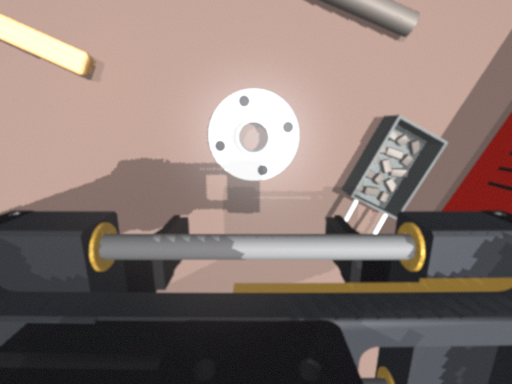

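The wrist view shows the flange disc at (254,135) and the bore at (252,137). The tray and the red box are well to the right. The measured radii of 57.5 and 21.2 mm match the given sizes. Next I lower the fingers over the neck.

```bash
python3 nudge.py '[[0.087,0.026,-0.002,0,0],[0.087,0.026,-0.002,0,0],[0.087,0,0,0.04,0],[0.087,0,0,0.04,0],[0.087,0,0,0.04,0]]' >/dev/null
python3 nudge.py '[[0.087,0,0,0.03,0],[0.087,0,0,0.02,0],[0.087,0,0,0.01,0],[0.087,0,0,0,0],[0.087,0,0,0,0]]'
python3 nudge.py '[[0.04,0,0,0,0],[0.04,0,0,0,0],[0.04,0,0,0,0],[0.04,0,0,0,0],[0.04,0,0,0,0]]' 40
```

```text
clock: 3.37
tool_pos: [0.4206, -0.3223, 0.0251]
eef_rot: [3.048, 0.759, 0.002]
ft_force: [0.3, -1.2, 0.3]
finger_gap: 0.0868
finger_force: 0.0
clock: 3.78
tool_pos: [0.4196, -0.3228, 0.0252]
eef_rot: [3.049, 0.755, 0.002]
ft_force: [0.4, -0.4, -0.4]
finger_gap: 0.0616
finger_force: 0.0
```

```bash
python3 nudge.py '[[0.055,-0.0035,0,0,0],[0.04,0,0,0,0],[0.04,0,0,0,0],[0.04,0,0,0,0],[0.04,0,0,0,0]]' 40
python3 nudge.py '[[0.04,0,0,0,0],[0.04,0,0,0,0],[0.04,0,0,0,0],[0.04,0,0,0,0],[0.04,0,0,0,0]]' 40
```

```text
clock: 4.2
tool_pos: [0.4162, -0.3243, 0.0245]
eef_rot: [3.049, 0.755, 0.0]
ft_force: [-0.7, -1.1, -0.7]
finger_gap: 0.042
finger_force: 35.0
clock: 4.62
tool_pos: [0.4162, -0.3243, 0.0245]
eef_rot: [3.049, 0.756, 0.0]
ft_force: [0.5, -0.8, -1.0]
finger_gap: 0.042
finger_force: 40.0
```

```bash
python3 nudge.py '[[0.04,0,0,-0.01,0],[0.04,0,0,-0.025,0],[0.04,0,0,-0.03,0],[0.04,0,0,-0.025,0],[0.04,0,0,0,0]]'
python3 nudge.py '[[0.04,0.025,-0.011,-0.0165,0],[0.04,0.025,-0.011,-0.0165,0],[0.04,0.025,-0.011,-0.0165,0],[0.04,0.025,-0.011,-0.0165,0],[0.04,0.025,-0.011,-0.0165,0]]' >/dev/null
python3 nudge.py '[[0.04,0.025,-0.011,-0.0165,0],[0.04,0.025,-0.011,-0.0165,0],[0.04,0.025,-0.011,-0.0165,0],[0.04,0.025,-0.011,-0.0165,0],[0.04,0.025,-0.011,-0.0165,0]]' >/dev/null
python3 nudge.py '[[0.04,0,0,0,0],[0.04,0,0,0,0],[0.04,0,0,0,0],[0.04,0,0,0,0]]'
cat > wheld.py <<'E'
from h import *
import sys
# look at tip and held flange from the wrist camera
s=r.sense(); c=grab("wrist"); P=cloud(c); ok=c["z_map"]>0
M=R.from_rotvec(s["eef_rot"]).as_matrix(); t=np.array(s["tool_pos"]); Q=(P-t)@M
print("tool",t.round(4),M[:2,0].round(3))
f=ok&(Q[...,0]>.024)&(Q[...,0]<.065)&(abs(Q[...,1])<.05)&(Q[...,2]>-.03)&(Q[...,2]<.035)
q=Q[f]; print("disc pts",len(q))
if len(q)>50:
    A=np.c_[q[:,:2],np.ones(len(q))]; w=np.ones(len(q),bool)
    for _ in range(5):
        k=np.linalg.lstsq(A[w],q[w,2],rcond=None)[0]; w=abs(A@k-q[:,2])<max(.0015,np.median(abs(A@k-q[:,2])))
    print("z=ax+by+c",k.round(4),"tilt x deg",np.degrees(np.arctan(-k[0])).round(1),"tilt y",np.degrees(np.arctan(k[1])).round(1),w.sum(), "rms",(A@k-q[:,2])[w].std().round(4))
save(c,sys.argv[1])
E
python3 wheld.py w3.png
```

```text
clock: 5.03
tool_pos: [0.4184, -0.3259, 0.1189]
eef_rot: [3.044, 0.754, 0.01]
ft_force: [0.2, -1.2, -5.8]
finger_gap: 0.0418
finger_force: 40.0
clock: 6.2
tool_pos: [0.5841, -0.1114, 0.2774]
eef_rot: [-3.049, -0.753, 0.007]
ft_force: [-0.4, -0.6, -7.1]
finger_gap: 0.0414
finger_force: 40.0
tool [ 0.5841 -0.1114  0.2774] [0.885 0.465]
disc pts 5906
z=ax+by+c [ 0.0005 -0.0006  0.0123] tilt x deg -0.0 tilt y -0.0 5727 rms 0.0006
```

View pics/w3.png

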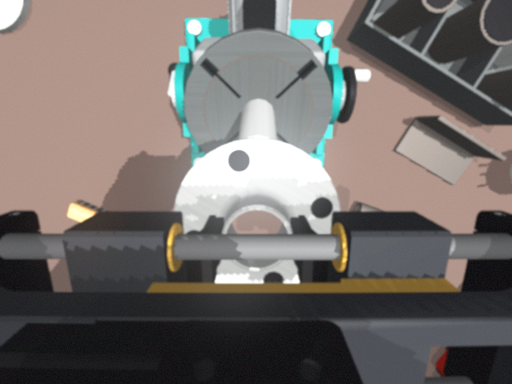

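The picture shows the held flange level below the fingers (its bore near (258,225)), with the post and faceplate behind it at about (258,110), in line with the tool's x. Next I press the flange's far underside gently on the post tip to tip it about the pads.

```bash
python3 nudge.py '[[0.04,0.003,0,0.008,0],[0.04,0,0,0.008,0],[0.04,0,0,0.004,0],[0.04,0,0,0.003,0],[0.04,0,0,0.003,0]]'
python3 nudge.py '[[0.04,0,0,0.003,0],[0.04,0,0,0.003,0],[0.04,0,0,0,0]]'
python3 wheld.py w4.png
```

```text
clock: 6.67
tool_pos: [0.5865, -0.1098, 0.2543]
eef_rot: [-3.049, -0.755, 0.007]
ft_force: [-11.3, -0.3, 7.3]
finger_gap: 0.0419
finger_force: 40.0
clock: 6.92
tool_pos: [0.5846, -0.1115, 0.2483]
eef_rot: [3.05, 0.752, -0.012]
ft_force: [-12.2, -2.0, 5.2]
finger_gap: 0.0419
finger_force: 40.0
tool [ 0.5846 -0.1115  0.2483] [0.885 0.465]
disc pts 7327
z=ax+by+c [-0.1898  0.0052  0.012 ] tilt x deg 10.7 tilt y 0.3 6532 rms 0.0006
```

```bash
python3 nudge.py '[[0.04,0,0,0.003,0],[0.04,0,0,0.003,0],[0.04,0,0,0.002,0],[0.04,0,0,0,0]]'
python3 wheld.py w5.png
```

```text
clock: 7.3
tool_pos: [0.5835, -0.1126, 0.2398]
eef_rot: [3.05, 0.751, -0.017]
ft_force: [-13.9, -3.7, 3.7]
finger_gap: 0.0421
finger_force: 40.0
tool [ 0.5835 -0.1126  0.2398] [0.886 0.464]
disc pts 8198
z=ax+by+c [-0.3506  0.0045  0.011 ] tilt x deg 19.3 tilt y 0.3 6744 rms 0.0006
```

```bash
python3 nudge.py '[[0.04,0.001,0,0.003,0],[0.04,0.001,0,0.002,0],[0.04,0,0,0.002,0],[0.04,0,0,0,0]]'
python3 wheld.py w6.png
```

```text
clock: 7.68
tool_pos: [0.5833, -0.1125, 0.233]
eef_rot: [3.051, 0.75, -0.024]
ft_force: [-19.3, -4.1, 7.8]
finger_gap: 0.0419
finger_force: 40.0
tool [ 0.5833 -0.1125  0.233 ] [0.886 0.463]
disc pts 8519
z=ax+by+c [-0.3947  0.0009  0.0063] tilt x deg 21.5 tilt y 0.0 4259 rms 0.0009
```

```bash
cat > prof.py <<'E'
from h import *
s=r.sense(); c=grab("wrist"); P=cloud(c); ok=c["z_map"]>0
M=R.from_rotvec(s["eef_rot"]).as_matrix(); t=np.array(s["tool_pos"]); Q=(P-t)@M
for y in(-.035,-.02,0,.02,.035):
    print(y,[ (round(x,3),round(float(np.median(z)),4)) for x in np.arange(.0,.075,.006) for z in [Q[ok&(abs(Q[...,0]-x)<.002)&(abs(Q[...,1]-y)<.003)&(Q[...,2]<.06)][:,2]] if len(z)>3])
E
python3 prof.py
```

```text
-0.035 [(np.float64(0.0), 0.0119), (np.float64(0.006), 0.0088), (np.float64(0.012), 0.0052), (np.float64(0.018), -0.0001), (np.float64(0.024), -0.1127), (np.float64(0.03), -0.0937), (np.float64(0.036), -0.09), (np.float64(0.042), -0.0117), (np.float64(0.048), -0.0088)]
-0.02 [(np.float64(0.0), -0.049), (np.float64(0.006), -0.0115), (np.float64(0.012), 0.0005), (np.float64(0.018), 0.0004), (np.float64(0.024), -0.1129), (np.float64(0.03), -0.0872), (np.float64(0.036), -0.0085), (np.float64(0.042), -0.0123), (np.float64(0.048), -0.0155), (np.float64(0.054), -0.0144)]
0 [(np.float64(0.012), -0.021), (np.float64(0.018), -0.0115), (np.float64(0.024), -0.1108), (np.float64(0.03), -0.0873), (np.float64(0.036), -0.0087), (np.float64(0.042), -0.0121), (np.float64(0.048), -0.0154), (np.float64(0.054), -0.0188), (np.float64(0.06), -0.0108), (np.float64(0.066), 0.0168), (np.float64(0.072), 0.0292)]
0.02 [(np.float64(0.0), -0.0478), (np.float64(0.006), -0.0116), (np.float64(0.012), -0.0013), (np.float64(0.018), -0.1127), (np.float64(0.024), -0.1089), (np.float64(0.03), -0.0872), (np.float64(0.036), -0.0086), (np.float64(0.042), -0.0119), (np.float64(0.048), -0.0154), (np.float64(0.054), -0.0148), (np.float64(0.06), -0.009)]
0.035 [(np.float64(0.0), -0.0939), (np.float64(0.006), 0.0089), (np.float64(0.012), 0.0055), (np.float64(0.018), -0.1125), (np.float64(0.024), -0.1074), (np.float64(0.03), -0.0938), (np.float64(0.036), -0.0904), (np.float64(0.042), -0.012), (np.float64(0.048), -0.0088)]
```

View pics/w6.png

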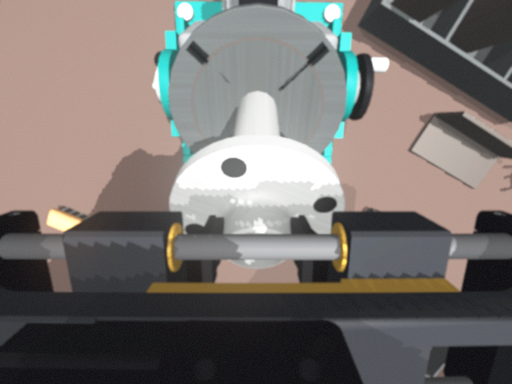

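The picture shows the flange tipped towards the robot with its far rim raised, and the post at (258,110). The profile gives a tilt of about 29° against the 25.4° needed, which is within what the bore clearance lets the post correct. I'll back off along the post and measure the disc's centre in the tool frame.

```bash
python3 nudge.py '[[0.04,-0.004,0,-0.009,0],[0.04,-0.004,0,-0.009,0],[0.04,0,0,0,0],[0.04,0,0,0,0]]'
cat > disc.py <<'E'
from h import *
from scipy.optimize import least_squares
u=np.array([-.3815,-.195,.9036]); u/=np.linalg.norm(u); T=np.array([.621,-.093,.230])
s=r.sense(); c=grab("wrist"); P=cloud(c); ok=c["z_map"]>0
M=R.from_rotvec(s["eef_rot"]).as_matrix(); t=np.array(s["tool_pos"]); Q=(P-t)@M
f=ok&(Q[...,0]>-.01)&(Q[...,0]<.065)&(abs(Q[...,1])<.06)&(Q[...,2]>-.03)&(Q[...,2]<.03)
q=Q[f]; rng=np.random.default_rng(1); best=None
for _ in range(800):
    a=q[rng.choice(len(q),3,replace=False)]; n=np.cross(a[1]-a[0],a[2]-a[0]); l=np.linalg.norm(n)
    if l<1e-6: continue
    n/=l; n*=-np.sign(n[2])
    if n[2]>-.8: continue
    w=abs((q-a[0])@n)<.001
    if best is None or w.sum()>best.sum(): best=w
d=q[best]; m=d.mean(0); n=np.linalg.svd(d-m)[2][2]; n*=-np.sign(n[2])
ex=np.cross([0,1,0],n); ex/=np.linalg.norm(ex); ex*=np.sign(ex[0]); ey=np.cross(n,ex)
p=np.c_[(d-m)@ex,(d-m)@ey]; h=cv2.convexHull(p.astype(np.float32)).reshape(-1,2)
g=least_squares(lambda c0: np.hypot(*(h-c0).T)[h[:,0]>0]-.0575,[-.04,0],loss="soft_l1",f_scale=.001)
C=m+g.x[0]*ex+g.x[1]*ey; k=h[:,0]>0
print("inl",best.sum(),"normal tool",n.round(3),"tilt",np.degrees(np.arccos(-n[2])).round(1),"edge rms",g.fun.std().round(4),k.sum())
U=C-.012*n; print("underside centre tool",U.round(4),"tool",t.round(4))
W=M@U+t; nw=M@n; print("world",W.round(4),"n",nw.round(3)); e=T-W; ax=-e@u; lat=e+ax*u
print("underside above tip along post",ax.round(4),"lateral move needed (tool)",(M.T@lat).round(4),"u in tool",(M.T@u).round(3))
D=P-T; A=D@u; rad=np.linalg.norm(D-A[...,None]*u,axis=2)
fa=ok&(rad>.03)&(rad<.074)&(abs(A+.084)<.01); print("face off",np.median(A[fa]).round(4),fa.sum())
E
python3 disc.py
```

```text
clock: 8.12
tool_pos: [0.5841, -0.1116, 0.2514]
eef_rot: [3.049, 0.756, 0.004]
ft_force: [-0.0, -0.2, -6.8]
finger_gap: 0.0414
finger_force: 40.0
inl 8996 normal tool [-0.473 -0.    -0.881] tilt 28.3 edge rms 0.0002 24
underside centre tool [0.0111 0.0005 0.0199] tool [ 0.5841 -0.1116  0.2514]
world [ 0.5942 -0.1068  0.2315] n [-0.421 -0.221  0.88 ]
underside above tip along post 0.0143 lateral move needed (tool) [ 0.0241  0.0003 -0.0113] u in tool [-0.426 -0.005 -0.905]
face off -0.0835 13639
```

```bash
python3 nudge.py '[[0.04,0.006,0,-0.003,0],[0.04,0.006,0,-0.003,0],[0.04,0.006,0,-0.0025,0],[0.04,0.006,0,-0.0028,0],[0.04,0,0,0,0]]'
cat > post.py <<'E'
from h import *
from scipy.optimize import least_squares
u=np.array([-.3815,-.195,.9036]); u/=np.linalg.norm(u); T=np.array([.621,-.093,.230])
s=r.sense(); c=grab("wrist"); P=cloud(c); ok=c["z_map"]>0
M=R.from_rotvec(s["eef_rot"]).as_matrix()
e1=M[:,0]-(M[:,0]@u)*u; e1/=np.linalg.norm(e1); e2=np.cross(u,e1)
D=P-T; A=D@u; p=np.stack([D@e1,D@e2],-1)
for lo,hi in((-.075,-.05),(-.05,-.03),(-.03,-.012)):
    f=ok&(A>lo)&(A<hi)&(np.hypot(p[...,0],p[...,1])<.024); q=p[f]
    if len(q)<30: print(lo,len(q)); continue
    g=least_squares(lambda x:np.hypot(*(q-x).T)-.01675,[0,0],loss="soft_l1",f_scale=.0007)
    print(lo,hi,len(q),"axis off e1(tool x up-slope),e2",g.x.round(4),"rms",np.abs(g.fun).mean().round(4))
E
python3 post.py; python3 disc.py
```

```text
clock: 8.58
tool_pos: [0.6066, -0.0988, 0.2624]
eef_rot: [-3.048, -0.759, -0.004]
ft_force: [0.8, 0.2, -6.6]
finger_gap: 0.0418
finger_force: 40.0
-0.075 -0.05 46 axis off e1(tool x up-slope),e2 [-0.0021  0.0002] rms 0.0003
-0.05 0
-0.03 0
inl 9074 normal tool [-0.472 -0.    -0.882] tilt 28.1 edge rms 0.0002 24
underside centre tool [0.011  0.0005 0.0199] tool [ 0.6055 -0.0995  0.262 ]
world [ 0.6155 -0.0947  0.2421] n [-0.417 -0.221  0.881]
underside above tip along post 0.0133 lateral move needed (tool) [-0.0001  0.0009  0.    ] u in tool [-0.428 -0.006 -0.904]
face off -0.0837 9688
```

```bash
python3 nudge.py '[[0.04,0.0003,0.0005,0.0042,0],[0.04,0.0017,0,0.0036,0],[0.04,0.0017,0,0.0036,0],[0.04,0.0017,0,0.0036,0],[0.04,0,0,0,0]]'
python3 nudge.py '[[0.04,0.0013,0,0.0027,0],[0.04,0.0013,0,0.0027,0],[0.04,0,0,0,0]]'
python3 disc.py; python3 post.py
```

```text
clock: 9.1
tool_pos: [0.6091, -0.0979, 0.2455]
eef_rot: [-3.048, -0.756, 0.003]
ft_force: [-0.1, -0.1, -7.0]
finger_gap: 0.0418
finger_force: 40.0
clock: 9.35
tool_pos: [0.6117, -0.0969, 0.2408]
eef_rot: [-3.049, -0.756, 0.001]
ft_force: [-0.3, -0.6, -7.8]
finger_gap: 0.0416
finger_force: 40.0
inl 8989 normal tool [-0.472 -0.001 -0.882] tilt 28.2 edge rms 0.0002 24
underside centre tool [0.0111 0.0003 0.0199] tool [ 0.6117 -0.0969  0.2408]
world [ 0.6217 -0.092   0.2209] n [-0.417 -0.22   0.882]
underside above tip along post -0.0087 lateral move needed (tool) [ 0.0027  0.0007 -0.0013] u in tool [-0.429 -0.006 -0.903]
face off -0.0837 10769
-0.075 0
-0.05 0
-0.03 0
```

```bash
python3 nudge.py '[[0.04,0.002,0,0.0025,0],[0.04,0.0013,0,0.0027,0],[0.04,0.0013,0,0.0027,0],[0.04,0.0013,0,0.0027,0],[0.04,0,0,0,0]]'
python3 nudge.py '[[0.04,0.0013,0,0.0027,0],[0.04,0.0013,0,0.0027,0],[0.04,0.0013,0,0.0027,0],[0.04,0.0013,0,0.0027,0],[0.04,0,0,0,0]]'
python3 disc.py
```

```text
clock: 9.87
tool_pos: [0.6168, -0.094, 0.2299]
eef_rot: [-3.049, -0.756, 0.002]
ft_force: [0.2, 0.3, -7.7]
finger_gap: 0.0417
finger_force: 40.0
clock: 10.28
tool_pos: [0.6215, -0.0916, 0.2192]
eef_rot: [-3.049, -0.756, 0.001]
ft_force: [0.2, 0.2, -7.0]
finger_gap: 0.0419
finger_force: 40.0
inl 8997 normal tool [-0.473 -0.    -0.881] tilt 28.2 edge rms 0.0002 23
underside centre tool [0.0111 0.0004 0.0199] tool [ 0.6215 -0.0916  0.2192]
world [ 0.6315 -0.0868  0.1993] n [-0.418 -0.221  0.881]
underside above tip along post -0.033 lateral move needed (tool) [ 0.0019  0.0008 -0.0009] u in tool [-0.429 -0.007 -0.903]
face off -0.0837 11186
```

```bash
python3 nudge.py '[[0.04,0.0013,0,0.0027,0],[0.04,0.0013,0,0.0027,0],[0.04,0.0013,0,0.0027,0],[0.04,0.0013,0,0.0027,0],[0.04,0.0013,0,0.0027,0]]'
python3 nudge.py '[[0.04,0.0013,0,0.0027,0],[0.04,0.0013,0,0.0027,0],[0.04,0.0013,0,0.0027,0],[0.04,0.0013,0,0.0027,0],[0.04,0,0,0,0]]'
python3 disc.py
```

```text
clock: 10.75
tool_pos: [0.6277, -0.0887, 0.2064]
eef_rot: [-3.049, -0.756, -0.001]
ft_force: [0.7, 0.2, -6.1]
finger_gap: 0.0418
finger_force: 40.0
clock: 11.17
tool_pos: [0.6322, -0.0862, 0.1951]
eef_rot: [-3.049, -0.756, -0.0]
ft_force: [0.7, -0.1, -7.3]
finger_gap: 0.0418
finger_force: 40.0
inl 8956 normal tool [-0.47  -0.001 -0.883] tilt 28.0 edge rms 0.0002 27
underside centre tool [0.011  0.0004 0.02  ] tool [ 0.6322 -0.0862  0.1951]
world [ 0.6422 -0.0814  0.1752] n [-0.416 -0.219  0.883]
underside above tip along post -0.0599 lateral move needed (tool) [ 0.0015  0.0007 -0.0007] u in tool [-0.428 -0.006 -0.904]
face off -0.0837 10778
```

```bash
python3 nudge.py '[[0.04,0.0013,0,0.0027,0],[0.04,0.0013,0,0.0027,0],[0.04,0.0013,0,0.0027,0],[0.04,0.0013,0,0.0027,0],[0.04,0.0013,0,0.0027,0]]'
python3 nudge.py '[[0.04,0.0013,0,0.0027,0],[0.04,0.0009,0,0.0018,0],[0.04,0.0004,0,0.0009,0],[0.04,0,0,0,0]]'
python3 disc.py
```

```text
clock: 11.63
tool_pos: [0.6378, -0.0834, 0.182]
eef_rot: [-3.049, -0.756, -0.0]
ft_force: [1.2, 0.7, -5.5]
finger_gap: 0.0415
finger_force: 40.0
clock: 11.97
tool_pos: [0.6401, -0.0821, 0.1765]
eef_rot: [-3.049, -0.756, 0.0]
ft_force: [1.5, -0.2, -7.0]
finger_gap: 0.0416
finger_force: 40.0
inl 8990 normal tool [-0.471  0.    -0.882] tilt 28.1 edge rms 0.0002 26
underside centre tool [0.0111 0.0004 0.0199] tool [ 0.6401 -0.0821  0.1765]
world [ 0.65   -0.0773  0.1566] n [-0.416 -0.22   0.882]
underside above tip along post -0.0805 lateral move needed (tool) [ 0.0014  0.0008 -0.0007] u in tool [-0.428 -0.006 -0.904]
face off -0.0838 10777
```

```bash
python3 nudge.py '[[0.04,0.0004,0,0.0009,0],[0.04,0.0004,0,0.0009,0],[0.04,0.0004,0,0.0009,0],[0.04,0.0003,0,0.0006,0],[0.04,0,0,0,0]]'
python3 disc.py
```

```text
clock: 12.43
tool_pos: [0.642, -0.0812, 0.1747]
eef_rot: [3.049, 0.756, 0.003]
ft_force: [0.2, 1.8, 2.2]
finger_gap: 0.042
finger_force: 40.0
inl 8930 normal tool [-0.431 -0.003 -0.903] tilt 25.5 edge rms 0.0002 24
underside centre tool [0.0097 0.0006 0.0205] tool [ 0.642  -0.0812  0.1747]
world [ 0.6509 -0.0771  0.1542] n [-0.384 -0.199  0.902]
underside above tip along post -0.083 lateral move needed (tool) [ 0.0017  0.0005 -0.0008] u in tool [-0.427 -0.005 -0.904]
face off -0.0838 10818
```

```bash
python3 nudge.py '[[0.04,0.0004,0,0.0009,0],[0.04,0.0004,0,0.0009,0],[0.04,0,0,0,0]]'
python3 disc.py
```

```text
clock: 12.73
tool_pos: [0.6424, -0.0809, 0.1742]
eef_rot: [3.049, 0.756, 0.003]
ft_force: [-3.8, 3.9, 10.3]
finger_gap: 0.042
finger_force: 40.0
inl 8964 normal tool [-0.422 -0.006 -0.907] tilt 25.0 edge rms 0.0002 22
underside centre tool [0.0095 0.0005 0.0205] tool [ 0.6424 -0.0809  0.1742]
world [ 0.6511 -0.0769  0.1537] n [-0.378 -0.192  0.906]
underside above tip along post -0.0835 lateral move needed (tool) [ 0.0017  0.0006 -0.0008] u in tool [-0.427 -0.005 -0.904]
face off -0.0838 10847
```

The flange is seated: its normal matches the face, it sits 0.3 mm from it, and the post never loaded it. Now I release and back straight up.

```bash
python3 nudge.py '[[0.046,0,0,0,0],[0.05,0,0,0,0],[0.087,0,0,0,0],[0.087,0,0,0,0],[0.087,0,0,0,0]]'
python3 nudge.py '[[0.087,0,0,0,0],[0.087,0,0,-0.01,0],[0.087,0,0,-0.03,0],[0.087,0,0,-0.04,0],[0.087,-0.02,0,-0.035,0]]'
python3 nudge.py '[[0.087,-0.03,0,-0.025,0],[0.087,0,0,0,0],[0.087,0,0,0,0]]'
cat > seat.py <<'E'
from h import *
u=np.array([-.3815,-.195,.9036]); u/=np.linalg.norm(u); T=np.array([.6195,-.0937,.2293])
s=r.sense(); c=grab("wrist"); P=cloud(c); ok=c["z_map"]>0; D=P-T; A=D@u; rad=np.linalg.norm(D-A[...,None]*u,axis=2)
print("tool",np.round(s["tool_pos"],4))
for nm,a,b,lo,hi in(("disc top",.036,.054,-.08,-.064),("face",.064,.073,-.095,-.075),("neck top",.017,.0215,-.055,-.035)):
    f=ok&(rad>a)&(rad<b)&(A>lo)&(A<hi); q=P[f]
    if len(q)<10: print(nm,len(q)); continue
    m=q.mean(0); n=np.linalg.svd(q-m)[2][2]; n*=np.sign(n[2]); print(nm,len(q),"ax",np.median(A[f]).round(4),"spread",A[f].std().round(4),"n",n.round(3))
t=ok&(rad<.03)&(A>-.03)&(A<.02); top=t&(A>np.median(np.sort(A[t])[-20:])-.0025); v,uu=np.nonzero(top)
q=plane(c,np.c_[uu,v],.2293); pts=P[top]; print("tip",pts.mean(0).round(4),len(pts),"max",np.sort(A[t])[-20:].mean().round(4))
e=D[top]-A[top][:,None]*u; 
x=np.array([.885,.465,0]);x-=x@u*u;x/=np.linalg.norm(x);y=np.cross(u,x); pc=np.c_[e@x,e@y].astype(np.float32); print("tip circle off (e1,e2)",cv2.minEnclosingCircle(pc))
E
python3 seat.py
```

```text
clock: 13.2
tool_pos: [0.6419, -0.0816, 0.1714]
eef_rot: [3.049, 0.755, -0.0]
ft_force: [-0.6, -0.2, 1.1]
finger_gap: 0.0621
finger_force: 0.0
clock: 13.62
tool_pos: [0.6265, -0.0877, 0.2885]
eef_rot: [-3.047, -0.762, -0.003]
ft_force: [1.3, 0.4, 0.9]
finger_gap: 0.0858
finger_force: 0.0
clock: 13.87
tool_pos: [0.5978, -0.1062, 0.315]
eef_rot: [3.049, 0.751, 0.008]
ft_force: [-0.2, 0.3, -1.0]
finger_gap: 0.087
finger_force: 0.0
tool [ 0.5978 -0.1062  0.315 ]
disc top 3275 ax -0.0718 spread 0.0007 n [-0.38  -0.193  0.905]
face 2613 ax -0.0838 spread 0.0007 n [-0.379 -0.193  0.905]
neck top 321 ax -0.0469 spread 0.003 n [-0.297 -0.17   0.94 ]
tip [ 0.6202 -0.093   0.2299] 309 max 0.0013
tip circle off (e1,e2) ((0.0007370178354904056, 0.00040298543171957135), 0.01061023585498333)
```

The flange is flush: the disc top stands 12.0 mm above the face and its normal agrees. Next is the pipe stub.

```bash
python3 nudge.py '[[0.087,0,-0.038,0,0],[0.087,0,-0.038,0,0],[0.087,0,-0.038,0,0],[0.087,0,-0.038,0,0],[0.087,0,-0.038,0.01,0]]' >/dev/null
python3 nudge.py '[[0.087,0,-0.038,0.01,0],[0.087,0,-0.038,0.015,0],[0.087,0,-0.038,0.015,0],[0.087,0,-0.038,0.015,0],[0.087,0,-0.038,0.015,0]]' >/dev/null
python3 nudge.py '[[0.087,0,-0.038,0.01,0],[0.087,0,-0.038,0.01,0],[0.087,0,0,0,0],[0.087,0,0,0,0],[0.087,0,0,0,0]]'
python3 wobj.py w7.png 0.425 0.325 0.052,0.066,0.04
```

```text
clock: 15.17
tool_pos: [0.3846, 0.2985, 0.2107]
eef_rot: [3.048, 0.757, -0.003]
ft_force: [0.7, -0.8, 0.5]
finger_gap: 0.0871
finger_force: 0.0
tool [0.3846 0.2985 0.2107] [0.884 0.468]
0.052,0.066,0.04 329 z 0.06 circ [0.421  0.3284] r 0.0215 ell [0.4211 0.3285] [0.0423 0.0426] in tool [ 0.0466 -0.0096  0.1506]
```

View pics/w7.png

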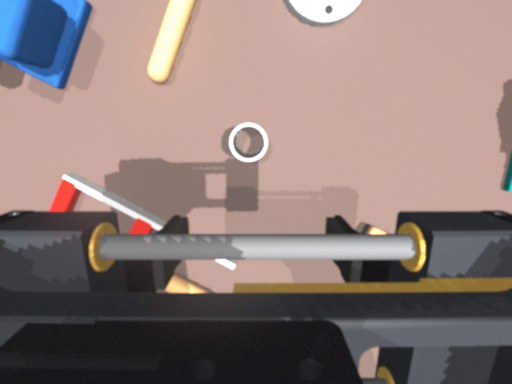

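The wrist view shows the stub's bright ring at (249,142), with nothing within the fingers' reach. Its size (42.4 mm) and height (60 mm) check out. Next I grip it high, over the top 20 mm.

```bash
python3 nudge.py '[[0.087,0.0236,-0.005,0,0],[0.087,0.023,-0.0046,0,0],[0.087,0,0,0.04,0],[0.087,0,0,0.04,0],[0.087,0,0,0.04,0]]' >/dev/null
python3 nudge.py '[[0.087,0,0,0.03,0],[0.087,0,0,0.0207,0],[0.087,0,0,0,0],[0.087,0,0,0,0],[0.06,0,0,0,0]]' 20
```

```text
clock: 16.05
tool_pos: [0.4232, 0.3291, 0.0424]
eef_rot: [-3.049, -0.753, -0.004]
ft_force: [0.5, 0.8, 0.2]
finger_gap: 0.0851
finger_force: 0.0
```

```bash
python3 nudge.py '[[0.06,-0.0022,-0.0005,0.002,0],[0.05,0,0,0,0],[0.04,0,0,0,0],[0.04,0,0,0,0],[0.04,0,0,0,0]]' 20
python3 nudge.py '[[0.04,0,0,0,0],[0.04,0,0,0,0],[0.04,0,0,0,0],[0.04,0,0,0,0]]'
python3 nudge.py '[[0.04,0,0,-0.01,0],[0.04,0,0,-0.025,0],[0.04,0,0,-0.035,0],[0.04,0,0,-0.03,0],[0.04,0,0,0,0]]'
```

```text
clock: 16.47
tool_pos: [0.4197, 0.3286, 0.0396]
eef_rot: [-3.049, -0.756, -0.002]
ft_force: [-1.1, 0.1, 0.0]
finger_gap: 0.0549
finger_force: 0.0
clock: 16.8
tool_pos: [0.4196, 0.3282, 0.0392]
eef_rot: [3.049, 0.755, 0.0]
ft_force: [0.4, -1.2, 1.1]
finger_gap: 0.0428
finger_force: 20.0
clock: 17.22
tool_pos: [0.4224, 0.3313, 0.1454]
eef_rot: [-3.044, -0.754, -0.017]
ft_force: [0.2, 2.0, -0.4]
finger_gap: 0.0427
finger_force: 20.0
```

```bash
python3 nudge.py '[[0.04,0.0036,0.031,-0.022,0],[0.04,0.0036,0.031,-0.022,0],[0.04,0.0036,0.031,-0.022,0],[0.04,0.0036,0.031,-0.022,0],[0.04,0.0036,0.031,-0.022,0]]' >/dev/null
python3 nudge.py '[[0.04,0.0036,0.031,-0.022,0],[0.04,0.0036,0.031,-0.014,0],[0.04,0.0036,0.031,-0.014,0],[0.04,0.0036,0.031,0,0],[0.04,0.0036,0.031,0,0]]' >/dev/null
python3 nudge.py '[[0.04,0.0036,0.031,0,0],[0.04,0.0036,0.031,0,0],[0.04,0.0036,0.031,0,0],[0.04,0.0014,0.031,0,0],[0.04,0,0.031,0,0]]' >/dev/null
python3 nudge.py '[[0.04,0,0,0,0],[0.04,0,0,0,0],[0.04,0,0,0,0]]'
cat > pipe.py <<'E'
from h import *
import sys
from scipy.optimize import least_squares
u=np.array([-.380,-.194,.9045]); u/=np.linalg.norm(u); T=np.array([.620,-.0933,.2295])
s=r.sense(); c=grab("wrist"); P=cloud(c); ok=c["z_map"]>0
M=R.from_rotvec(s["eef_rot"]).as_matrix(); t=np.array(s["tool_pos"]); Q=(P-t)@M
tl=M.T@(T-t); print("tool",t.round(4),"T in tool",tl.round(4),"u in tool",(M.T@u).round(3))
f=ok&(Q[...,0]>-.01)&(Q[...,0]<.06)&(abs(Q[...,1])<.017)&(Q[...,2]>-.014)&(Q[...,2]<.05); q=Q[f]; print("pts",len(q))
def F(p,q=q):  # axis through (p0,p1,0), slopes p2,p3 per z
    d=np.array([p[2],p[3],1]); d/=np.linalg.norm(d); v=q-[p[0],p[1],0]; return np.linalg.norm(np.cross(v,d),axis=1)-.0212
b=None
for s0 in(0,.25,.5):
    g=least_squares(F,[0,0,s0,0],loss="soft_l1",f_scale=.0007)
    if b is None or g.cost<b.cost:b=g
k=abs(b.fun)<.0015; print("axis p",b.x.round(4),"tilt",np.degrees(np.arctan(b.x[2:])).round(1),"inl",k.sum(),"mean",np.abs(b.fun[k]).mean().round(5))
d=np.array([b.x[2],b.x[3],1]); d/=np.linalg.norm(d); o=np.array([b.x[0],b.x[1],0])
z=(q[k]-o)@d; lo=np.sort(z)[-15:].mean(); B=o+lo*d; print("bottom centre tool",B.round(4),"top",np.sort(z)[:15].mean().round(4),"bottom s",lo.round(4))
e=tl-B; ut=M.T@u; ax=-e@ut; print("bottom above tip along post",ax.round(4),"lateral needed",(e+ax*ut).round(4))
save(c,sys.argv[1])
E
python3 pipe.py w8.png
```

```text
clock: 18.72
tool_pos: [0.6786, -0.0594, 0.2983]
eef_rot: [-3.048, -0.756, 0.002]
ft_force: [0.1, -0.6, -1.6]
finger_gap: 0.0426
finger_force: 20.0
tool [ 0.6786 -0.0594  0.2983] T in tool [-0.0676  0.0027  0.0688] u in tool [-0.427 -0.008 -0.904]
pts 1048
axis p [0.0012 0.0005 0.0057 0.0077] tilt [0.3 0.4] inl 950 mean 0.00013
bottom centre tool [0.0014 0.0008 0.0387] top -0.0136 bottom s 0.0387
bottom above tip along post -0.0022 lateral needed [-0.0681  0.0019  0.0322]
```

View pics/w8.png

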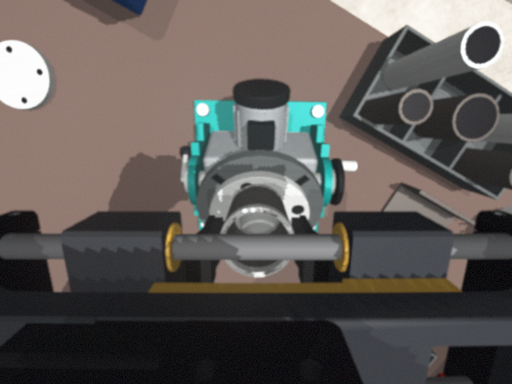

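The view shows the held stub's ring at (258,240) upright in the fingers, with the post's faceplate and seated flange behind it at (258,195). Next I press the stub's lower end against the post's upper side to tip it in the pads.

```bash
python3 nudge.py '[[0.04,0,0.002,0.025,0],[0.04,-0.003,0,0.025,0],[0.04,-0.006,0,0,0],[0.04,-0.005,0,0,0],[0.04,-0.004,0,0,0]]'
python3 nudge.py '[[0.04,-0.004,0,0,0],[0.04,-0.004,0,0,0],[0.04,-0.004,0,0,0],[0.04,0,0,0,0]]'
python3 pipe.py w9.png
```

```text
clock: 19.18
tool_pos: [0.6641, -0.07, 0.2506]
eef_rot: [3.049, 0.757, 0.003]
ft_force: [0.5, -0.1, -0.7]
finger_gap: 0.0427
finger_force: 20.0
clock: 19.52
tool_pos: [0.6559, -0.0751, 0.2525]
eef_rot: [3.049, 0.756, 0.014]
ft_force: [4.1, 2.6, 4.6]
finger_gap: 0.043
finger_force: 20.0
tool [ 0.6559 -0.0751  0.2525] T in tool [-0.0404 -0.0008  0.0226] u in tool [-0.419 -0.004 -0.908]
pts 1515
axis p [ 0.0024  0.0004  0.1038 -0.0022] tilt [ 5.9 -0.1] inl 1245 mean 0.00021
bottom centre tool [0.0064 0.0003 0.0386] top -0.0119 bottom s 0.0389
bottom above tip along post -0.0342 lateral needed [-0.0326 -0.001   0.015 ]
```

```bash
python3 nudge.py '[[0.04,-0.004,0,0,0],[0.04,-0.004,0,0,0],[0.04,-0.003,0,0,0],[0.04,0,0,0,0]]'
python3 pipe.py w10.png
```

```text
clock: 19.9
tool_pos: [0.6459, -0.081, 0.2521]
eef_rot: [3.048, 0.756, 0.011]
ft_force: [3.1, 2.7, 5.4]
finger_gap: 0.0426
finger_force: 20.0
tool [ 0.6459 -0.081   0.2521] T in tool [-0.0288 -0.0013  0.0224] u in tool [-0.421 -0.003 -0.907]
pts 2372
axis p [ 6.200e-03  2.000e-04  3.393e-01 -1.090e-02] tilt [18.7 -0.6] inl 1884 mean 0.00028
bottom centre tool [ 0.0183 -0.0002  0.0357] top -0.0091 bottom s 0.0377
bottom above tip along post -0.0319 lateral needed [-0.0336 -0.001   0.0156]
```

```bash
python3 nudge.py '[[0.04,-0.003,0,0,0],[0.04,-0.003,0,0,0],[0.04,0,0,0,0]]'
python3 pipe.py w11.png
```

```text
clock: 20.2
tool_pos: [0.6404, -0.0836, 0.2515]
eef_rot: [3.048, 0.756, 0.01]
ft_force: [3.9, 2.1, 5.7]
finger_gap: 0.0429
finger_force: 20.0
tool [ 0.6404 -0.0836  0.2515] T in tool [-0.0227 -0.001   0.0219] u in tool [-0.421 -0.004 -0.907]
pts 2445
axis p [ 8.100e-03  2.000e-04  4.709e-01 -1.150e-02] tilt [25.2 -0.7] inl 2154 mean 0.00029
bottom centre tool [ 0.0239 -0.0002  0.0335] top -0.008 bottom s 0.0371
bottom above tip along post -0.0302 lateral needed [-0.0339 -0.0007  0.0158]
```

```bash
python3 nudge.py '[[0.04,0.0045,0,-0.002,0],[0.04,-0.0037,0,-0.0078,0],[0.04,-0.0037,0,-0.0078,0],[0.04,-0.0037,0,-0.0078,0],[0.04,-0.0037,0,-0.0078,0]]'
python3 nudge.py '[[0.04,-0.0037,0,-0.0078,0],[0.04,0,0,0,0],[0.04,0,0,0,0]]'
python3 pipe.py w12.png; python3 seat.py
```

```text
clock: 20.67
tool_pos: [0.6282, -0.0898, 0.2828]
eef_rot: [3.049, 0.754, -0.003]
ft_force: [-0.4, -0.5, -1.5]
finger_gap: 0.0425
finger_force: 20.1
clock: 20.92
tool_pos: [0.626, -0.0911, 0.2909]
eef_rot: [3.049, 0.754, 0.002]
ft_force: [0.2, 0.2, -2.2]
finger_gap: 0.0428
finger_force: 20.0
tool [ 0.626  -0.0911  0.2909] T in tool [-0.0063 -0.0009  0.0614] u in tool [-0.426 -0.005 -0.905]
pts 2437
axis p [ 7.800e-03  2.000e-04  4.455e-01 -1.220e-02] tilt [24.  -0.7] inl 2109 mean 0.00029
bottom centre tool [ 0.0229 -0.0002  0.0338] top -0.0084 bottom s 0.037
bottom above tip along post 0.0125 lateral needed [-0.0345 -0.0008  0.0163]
tool [ 0.6259 -0.0908  0.2902]
disc top 3056 ax -0.0717 spread 0.0006 n [-0.38  -0.194  0.904]
face 2496 ax -0.0838 spread 0.0006 n [-0.38  -0.193  0.905]
neck top 64 ax -0.0531 spread 0.0014 n [-0.718 -0.377  0.585]
  return _methods._mean(a, axis=axis, dtype=dtype,
  ret = ret.dtype.type(ret / rcount)
Traceback (most recent call last):
  File "seat.py", line 10, in <module>
    q=plane(c,np.c_[uu,v],.2293); pts=P[top]; print("tip",pts.mean(0).round(4),len(pts),"max",np.sort(A[t])[-20:].mean().round(4))
  File "h.py", line 22, in plane
    d=rays(c,uv)@c["W"][:3,:3].T; o=c["W"][:3,3]
      ~~~~^^^^^^
  File "h.py", line 13, in rays
    n=cv2.undistortPoints(uv,c["K"],np.zeros(5)).reshape(-1,2)
      ~~~~~~~~~~~~~~~~~~~^^^^^^^^^^^^^^^^^^^^^^^
cv2.error: OpenCV(4.12.0) /io/opencv/modules/calib3d/src/undistort.dispatch.cpp:347: error: (-215:Assertion failed) CV_IS_MAT(_src) && CV_IS_MAT(_dst) && (_src->rows == 1 || _src->cols == 1) && (_dst->rows == 1 || _dst->cols == 1) && _src->cols + _src->rows - 1 == _dst->rows + _dst->cols - 1 && (CV_MAT_TYPE(_src->type) == CV_32FC2 || CV_MAT_TYPE(_src->type) == CV_64FC2) && (CV_MAT_TYPE(_dst->type) == CV_32FC2 || CV_MAT_TYPE(_dst->type) == CV_64FC2) in function 'cvUndistortPointsInternal'
```

```bash
python3 nudge.py '[[0.04,-0.0085,0,0.004,0],[0.04,-0.0085,0,0.004,0],[0.04,-0.0085,0,0.004,0],[0.04,-0.009,-0.001,0.0043,0],[0.04,0,0,0,0]]' 
python3 nudge.py '[[0.04,0,0,0,0],[0.04,0,0,0,0]]'
python3 pipe.py w13.png; python3 post.py
```

```text
clock: 21.43
tool_pos: [0.5923, -0.1075, 0.2725]
eef_rot: [-3.05, -0.752, 0.006]
ft_force: [-1.1, 0.0, -1.3]
finger_gap: 0.0425
finger_force: 20.0
clock: 21.6
tool_pos: [0.5954, -0.1057, 0.274]
eef_rot: [-3.049, -0.756, -0.002]
ft_force: [0.1, 0.1, -1.5]
finger_gap: 0.0429
finger_force: 20.0
tool [ 0.5954 -0.1057  0.274 ] T in tool [0.0275 0.0005 0.0446] u in tool [-0.426 -0.006 -0.905]
pts 2779
axis p [ 0.0084  0.0006  0.3729 -0.0622] tilt [20.5 -3.6] inl 1960 mean 0.00059
bottom centre tool [ 0.0289 -0.0028  0.0549] top -0.0091 bottom s 0.0587
bottom above tip along post -0.01 lateral needed [ 0.0028  0.0034 -0.0013]
-0.075 -0.05 786 axis off e1(tool x up-slope),e2 [0.0041 0.0002] rms 0.0022
-0.05 -0.03 712 axis off e1(tool x up-slope),e2 [-0.0014  0.0004] rms 0.0018
-0.03 -0.012 424 axis off e1(tool x up-slope),e2 [-0.0022  0.0003] rms 0.0002
```

```bash
sed -i 's/(Q\[...,2\]<.05)/(Q[...,2]<.032)/; s/T=np.array(\[.620,-.0933,.2295\])/T=np.array([.6192,-.0939,.2291])/' pipe.py; python3 pipe.py w14.png
```

```text
tool [ 0.5957 -0.1054  0.2741] T in tool [0.0261 0.0008 0.045 ] u in tool [-0.426 -0.006 -0.905]
pts 2442
axis p [ 7.800e-03  2.000e-04  4.457e-01 -1.000e-02] tilt [24.  -0.6] inl 2111 mean 0.00028
bottom centre tool [ 0.0229 -0.0001  0.0339] top -0.0087 bottom s 0.0371
bottom above tip along post 0.0115 lateral needed [-0.0017  0.0008  0.0008]
```

```bash
python3 nudge.py '[[0.04,-0.0004,0.0008,0.0035,0],[0.04,0.0013,0,0.0027,0],[0.04,0.0013,0,0.0027,0],[0.04,0.0013,0,0.0027,0],[0.04,0.0013,0,0.0027,0]]'
python3 nudge.py '[[0.04,0.0013,0,0.0027,0],[0.04,0.0013,0,0.0027,0],[0.04,0.0013,0,0.0027,0],[0.04,0,0,0,0],[0.04,0,0,0,0]]'
python3 pipe.py w15.png
```

```text
clock: 22.17
tool_pos: [0.5999, -0.1041, 0.2589]
eef_rot: [-3.049, -0.756, 0.0]
ft_force: [-0.7, 0.6, -0.6]
finger_gap: 0.0426
finger_force: 20.0
clock: 22.58
tool_pos: [0.6032, -0.1024, 0.2511]
eef_rot: [-3.049, -0.756, 0.001]
ft_force: [0.3, -0.5, -1.2]
finger_gap: 0.043
finger_force: 20.0
tool [ 0.6032 -0.1024  0.2511] T in tool [ 0.0181 -0.      0.022 ] u in tool [-0.427 -0.006 -0.904]
pts 2433
axis p [ 7.800e-03  2.000e-04  4.457e-01 -1.150e-02] tilt [24.  -0.7] inl 2104 mean 0.00029
bottom centre tool [ 0.0228 -0.0002  0.0335] top -0.0083 bottom s 0.0367
bottom above tip along post -0.0124 lateral needed [ 0.0006  0.0002 -0.0003]
```

```bash
python3 nudge.py '[[0.04,0.0014,0,0.0026,0],[0.04,0.0014,0,0.0026,0],[0.04,0.0013,0,0.0027,0],[0.04,0.0013,0,0.0027,0],[0.04,0,0,0,0]]'
python3 nudge.py '[[0.04,0.0013,0,0.0027,0],[0.04,0.0013,0,0.0027,0],[0.04,0.0013,0,0.0027,0],[0.04,0.0013,0,0.0027,0],[0.04,0,0,0,0]]'
python3 pipe.py w16.png
```

```text
clock: 23.05
tool_pos: [0.6079, -0.0995, 0.2398]
eef_rot: [-3.049, -0.756, 0.002]
ft_force: [-0.1, -0.5, -1.9]
finger_gap: 0.0429
finger_force: 20.0
clock: 23.47
tool_pos: [0.6125, -0.0972, 0.2291]
eef_rot: [-3.049, -0.756, 0.002]
ft_force: [0.0, 0.1, -1.0]
finger_gap: 0.0426
finger_force: 20.0
tool [ 0.6125 -0.0972  0.2291] T in tool [0.0075 0.0002 0.    ] u in tool [-0.427 -0.007 -0.904]
pts 2440
axis p [ 7.800e-03  2.000e-04  4.422e-01 -1.200e-02] tilt [23.9 -0.7] inl 2108 mean 0.00029
bottom centre tool [ 0.0232 -0.0002  0.0347] top -0.0085 bottom s 0.0379
bottom above tip along post -0.0381 lateral needed [ 0.0006  0.0007 -0.0003]
```

```bash
python3 nudge.py '[[0.04,0.0009,0.0004,0.0018,0],[0.04,0.0009,0,0.0018,0],[0.04,0.0004,0,0.0009,0],[0.04,0.0004,0,0.0009,0],[0.04,0,0,0,0]]'
python3 nudge.py '[[0.04,0.0003,0,0.0006,0],[0.04,0.0003,0,0.0006,0],[0.04,0,0,0,0]]'
python3 pipe.py w17.png
```

```text
clock: 23.93
tool_pos: [0.6151, -0.0966, 0.2243]
eef_rot: [-3.049, -0.756, 0.0]
ft_force: [0.7, 0.2, -2.1]
finger_gap: 0.0424
finger_force: 20.0
clock: 24.18
tool_pos: [0.6156, -0.0963, 0.2233]
eef_rot: [-3.049, -0.756, -0.0]
ft_force: [0.3, -0.1, -1.8]
finger_gap: 0.0424
finger_force: 20.0
tool [ 0.6156 -0.0963  0.2233] T in tool [ 0.0043 -0.0005 -0.0058] u in tool [-0.427 -0.006 -0.904]
pts 2677
axis p [ 7.700e-03  2.000e-04  4.486e-01 -1.580e-02] tilt [24.2 -0.9] inl 2347 mean 0.00029
bottom centre tool [ 0.0257 -0.0004  0.0402] top -0.0083 bottom s 0.044
bottom above tip along post -0.0508 lateral needed [ 0.0002  0.0002 -0.0001]
```

```bash
python3 nudge.py '[[0.04,0.0003,0,0.0006,0],[0.04,0.0003,0,0.0006,0],[0.04,0,0,0,0]]'
python3 nudge.py '[[0.04,0.0003,0,0.0006,0],[0.04,0.0003,0,0.0006,0],[0.04,0,0,0,0]]'
```

```text
clock: 24.48
tool_pos: [0.6162, -0.096, 0.222]
eef_rot: [-3.049, -0.756, 0.0]
ft_force: [-0.3, -0.9, -0.9]
finger_gap: 0.0427
finger_force: 20.0
clock: 24.73
tool_pos: [0.6162, -0.0961, 0.2217]
eef_rot: [-3.049, -0.755, 0.001]
ft_force: [-4.4, 0.0, 5.0]
finger_gap: 0.0426
finger_force: 20.0
```

```bash
python3 nudge.py '[[0.04,0.0003,0,0.0006,0],[0.04,0.0003,0,0.0006,0],[0.04,0,0,0,0]]'
python3 pipe.py w18.png; python3 seat.py 2>/dev/null | head -3
```

```text
clock: 24.98
tool_pos: [0.6161, -0.0962, 0.2215]
eef_rot: [-3.05, -0.755, 0.003]
ft_force: [-8.2, -0.6, 9.7]
finger_gap: 0.0428
finger_force: 20.0
tool [ 0.6161 -0.0962  0.2215] T in tool [ 0.0038 -0.0006 -0.0076] u in tool [-0.428 -0.006 -0.904]
pts 2685
axis p [ 7.700e-03  3.000e-04  4.668e-01 -1.760e-02] tilt [25. -1.] inl 2387 mean 0.00027
bottom centre tool [ 0.0266 -0.0005  0.0406] top -0.0081 bottom s 0.0448
bottom above tip along post -0.0533 lateral needed [-0.      0.0002 -0.    ]
tool [ 0.6161 -0.0961  0.2215]
disc top 5814 ax -0.0718 spread 0.0006 n [-0.38  -0.194  0.904]
face 4566 ax -0.0838 spread 0.0006 n [-0.379 -0.193  0.905]
```

The stub is seated at 25.0°, in line with the post to within a degree or so sideways. I'll trim that sideways error with a small turn, then release gently.

```bash
python3 nudge.py '[[0.04,-0.0003,0,-0.0006,0.025],[0.04,0,0,0,0.025],[0.04,0.0002,0,0.0004,0],[0.04,0,0,0,0]]'
python3 pipe.py w19.png
python3 nudge.py '[[0.0435,0,0,0,0],[0.046,0,0,0,0],[0.05,0,0,0,0],[0.06,0,0,0,0],[0.087,0,0,0,0]]' 5
python3 nudge.py '[[0.087,0,0,0,0],[0.087,0,0,0,0],[0.087,0,0,0,0]]'
python3 pipe.py w20.png; python3 seat.py 2>/dev/null | head -3
```

```text
clock: 25.42
tool_pos: [0.616, -0.0954, 0.2213]
eef_rot: [-3.066, -0.679, 0.003]
ft_force: [-7.1, 0.8, 9.1]
finger_gap: 0.043
finger_force: 20.1
tool [ 0.616  -0.0954  0.2213] T in tool [ 0.0035 -0.     -0.0078] u in tool [-0.428  0.014 -0.904]
pts 2646
axis p [ 7.900e-03  3.000e-04  4.683e-01 -2.610e-02] tilt [25.1 -1.5] inl 2357 mean 0.00028
bottom centre tool [ 0.0268 -0.0008  0.0404] top -0.0082 bottom s 0.0446
bottom above tip along post -0.0535 lateral needed [-0.0004 -0.      0.0002]
clock: 25.88
tool_pos: [0.6175, -0.0956, 0.2197]
eef_rot: [3.067, 0.679, 0.001]
ft_force: [-0.2, 0.4, -0.0]
finger_gap: 0.0562
finger_force: 0.0
clock: 26.13
tool_pos: [0.6172, -0.0956, 0.2199]
eef_rot: [3.067, 0.679, 0.0]
ft_force: [-0.2, -1.1, -0.2]
finger_gap: 0.0752
finger_force: 0.0
tool [ 0.6172 -0.0956  0.2199] T in tool [ 0.0025 -0.0007 -0.0092] u in tool [-0.426  0.016 -0.904]
pts 2510
axis p [ 7.300e-03 -4.000e-04  4.744e-01 -2.690e-02] tilt [25.4 -1.5] inl 2372 mean 0.00029
bottom centre tool [ 0.0265 -0.0015  0.0405] top -0.0082 bottom s 0.0448
bottom above tip along post -0.0552 lateral needed [-0.0004 -0.0001  0.0002]
tool [ 0.6172 -0.0956  0.2199]
disc top 5863 ax -0.0718 spread 0.0006 n [-0.381 -0.193  0.904]
face 4593 ax -0.0838 spread 0.0006 n [-0.379 -0.193  0.905]
```

```bash
python3 nudge.py '[[0.087,0,0,0,0],[0.087,0,0,-0.01,0],[0.087,0,0,-0.03,0],[0.087,0,0,-0.035,0],[0.087,-0.02,0,-0.035,0]]'
python3 nudge.py '[[0.087,-0.035,0,-0.02,0],[0.087,-0.035,0,0,0],[0.087,0,0,0,0],[0.087,0,0,0,0]]'
python3 - <<'E'
from h import *
from scipy.optimize import least_squares
u=np.array([-.380,-.194,.9045]); u/=np.linalg.norm(u); T=np.array([.6192,-.0939,.2291])
s=r.sense(); c=grab("wrist"); P=cloud(c); ok=c["z_map"]>0; D=P-T; A=D@u; L=D-A[...,None]*u; rad=np.linalg.norm(L,axis=2)
e1=np.array([.885,.465,0]); e1-=e1@u*u; e1/=np.linalg.norm(e1); e2=np.cross(u,e1)
for nm,a,b,lo,hi in(("disc top",.036,.054,-.08,-.064),("face",.064,.073,-.095,-.075),("pipe end",.016,.024,.008,.022)):
    f=ok&(rad>a)&(rad<b)&(A>lo)&(A<hi); q=P[f]; m=q.mean(0); n=np.linalg.svd(q-m)[2][2]; n*=np.sign(n[2]); print(nm,len(q),"ax",np.median(A[f]).round(4),"std",A[f].std().round(4),"n",n.round(3))
f=ok&(A>-.04)&(A<.009)&(rad<.028)&(rad>.017); q=np.c_[(D@e1)[f],(D@e2)[f],A[f]]
def F(p):
    d=np.array([p[2],p[3],1]);d/=np.linalg.norm(d); return np.linalg.norm(np.cross(q-[p[0],p[1],0],d),axis=1)-.0212
g=least_squares(F,[0,0,0,0],loss="soft_l1",f_scale=.0007); print("pipe axis off",g.x[:2].round(4),"tilt err deg",np.degrees(g.x[2:]).round(2),len(q))
D2=grab("side"); cv2.imwrite("pics/final.png",np.hstack([cv2.resize(D2["pixels"][140:260,220:360],(420,360),interpolation=2),cv2.resize(c["pixels"][0:240,136:376],(360,360),interpolation=2)])[:,:,::-1])
E
```

```text
clock: 26.65
tool_pos: [0.6008, -0.1014, 0.331]
eef_rot: [-3.065, -0.685, -0.001]
ft_force: [1.5, 0.1, 0.1]
finger_gap: 0.0868
finger_force: 0.0
clock: 26.98
tool_pos: [0.5344, -0.135, 0.3518]
eef_rot: [3.068, 0.674, 0.004]
ft_force: [0.9, 0.1, 0.7]
finger_gap: 0.0869
finger_force: 0.0
disc top 3121 ax -0.0716 std 0.0008 n [-0.385 -0.196  0.902]
face 2758 ax -0.0837 std 0.0008 n [-0.38  -0.194  0.904]
pipe end 578 ax 0.0139 std 0.0018 n [-0.383 -0.195  0.903]
pipe axis off [ 0.0024 -0.0003] tilt err deg [ 2.7  -0.21] 872
```

View pics/final.png

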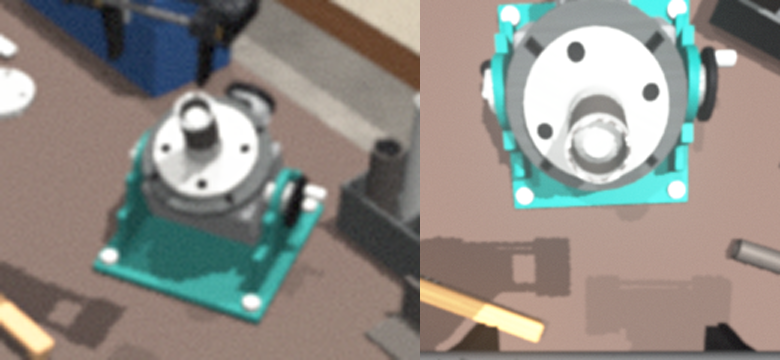

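The final view shows the flange flush on the faceplate and the stub standing square on its neck. The stub's end is 13.9 mm beyond the tip (14 expected), its end normal matches the post, and the gripper is clear. I'll hand in.

```bash
python3 -c "
from workcell import r
print(r.close_job())"
```

```text
the job is handed in; nothing more can be done
None
```

The job is handed in at about 27 s: the flange sits flush on the faceplate, the pipe stub stands squarely on its neck, both are released, and nothing else on the bench was touched.

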